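# Hold the spice mill's drive collar on the shaft flat

### The arm

A 6-joint arm with a two-finger parallel gripper is mounted at the origin on the work surface. World frame = base frame: x ahead of the robot, y to its left, z up, the work surface at z = 0. Lengths are in m, angles in rad, forces in N, time in s.
With the tool pointing down it reaches from about 0.375 to 0.9 m from the base axis. Payload 3.1 kg.
Tool frame: the origin (TCP) lies on the front face of the gripper's body, between the roots of the fingers; the fingertips stand 70 mm ahead of it and the grasp point (between the pads) lies 51 mm ahead of it; z points along the fingers, y is the line along which they close (so a half turn about z gives the same grasp; the last joint's range is limited). The gripper opens to 87 mm and grips with 3 to 60 N. Pads are 19 mm wide; open, the fingers measure 117 mm over their backs; the gripper's body (75 mm by 190 mm) begins 51 mm behind the grasp point.
Start: joints at [-1.3, 0.527, 1.433, -0, 1.181, -0.178], TCP at [0.272, -0.563, 0.292] pointing down, gripper open.
Joint ranges: [-3.08, 3.08], [-0.75, 2.2], [0.22, 2.44], [-1.43, 4.57], [0, 2.65], [-2.85, 2.85]. Speed limits (rad/s): [2.79, 2.79, 3.14, 3.14, 3.14, 3.14].

### API

Orientations are given as a unit quaternion [x, y, z, w].
In Python, from rig import robot, cams, ticket gives the robot as it stands. The module is installed in compiled form; this text tells all that it offers.
- The arm moves only by the shell command python3 -m crank 'ROWS' [FORCE]. ROWS is JSON, a list of rows, each a list of 7 numbers: the shift along the tool's x, y, z in cm, then the turn, a rotation vector about the tool's x, y, z in rad, then the closure, from 0 (fully open) to 1 (shut). A call has 1 to 5 rows; each row shifts and turns the commanded pose from where the row before left it, along the tool's axes as they then stand; what a row does not reach is not made up. A row lasts 1/8 s, in which the tool goes at most 62.5 mm and 10.7 degrees, less where a joint would pass 70% of its speed; a pose out of reach is approached as far as the arm can. A call is refused whole if a number of a shift passes 6.25 or a number of a turn 0.188, either way. A call with a gripper value outside its range is refused whole. The fingers move at their own pace and stop on an object; FORCE is the grip in N (left out, the last holds). Time passes only in rows, so rows that do not move let the fingers close. It gives the time, the measured TCP pose, the force, the opening and the grip force at its end, in the units of the state.
- robot.get_obs(): the state, without advancing time (a new reading comes with each control period).
- cams.camera(name): name is "scene" or "top"; returns the picture (384x512x3 uint8, red, green, blue); there is no depth.
- cams.camera_info(name): a dict with "intrinsics" (3x3 intrinsics, pixels), "pose" (4x4, takes a point from camera to world coordinates). Camera axes: x right, y down, z forward; pixel columns grow to the right and rows downward; lengths in m; the calibration is good to about 2 mm. A picture is of the moment at which its call begins. camera_info takes no time and is no camera call.
- ticket.hand_in(): hands the job in; it is judged then, once.
The state is a dict: "time": time; "q": joint angles; "joint_velocities": joint speeds; "joint_torque": joint torques, N m; "position": TCP position; "tool_rot": TCP orientation; "ft_force": force on the tool from outside, world axes, zero at the start; "moment": the same for the moment, N m; "grip_width": finger opening in m; "grip_force": force on a finger pad.
Only numpy, scipy, OpenCV 4.12 (cv2) and the standard library are available. Lean on these libraries where they do the work, as an engineer would, in place of code of your own. Each camera call takes 0.05 s, during which the arm holds its last target. There are 200 camera calls.

### The job

Pinch the spice mill's bare drive shaft and turn it until its yellow set-screw flat faces the red key rest and a fingertip presses flush on the flat there, then let go of the shaft. Next pick up the drive collar, lower it over the shaft with its red set-screw on the flat, pointing at the key rest, and press the black spring sleeve below it down to its stop. Finish while still holding the collar pressed down there, so that the screw could be tightened; leave the jars and the other things on the table alone.

Things in the scene. Friction and masses are not known exactly. Their poses are not given: they have to be found in the camera images.
- shaft_foot (a point): A point fixed on the bench spice mill (white box about 160 x 160 mm, 100 mm tall, fixed to the table): on the axis of its upright drive shaft, level with the top of the black spring sleeve when that is up, 125 mm above the table. x points from the shaft towards the mill's red key rest, z up. The shaft rises 40 mm above this point. Nothing on the mill but the shaft stands higher than this point; the mill's steel plate is 21 mm below it.
- key_rest (a point): Top centre of the red key rest, a low grooved block on top of the mill, 66 mm from the shaft axis and 15 mm lower than shaft_foot. It marks the side from which the hex key will come.
- shaft (a joint): Angle of the drive shaft (rad): 0 when its flat faces the key rest, positive counter-clockwise seen from above; limits -3.1 and 3.1. The shaft is a dark steel upright rod, diameter 20 mm, with one flat along all its exposed length, so that it measures 16.5 mm across the flat and 20 mm elsewhere; its top 3 mm are bevelled. It stays where it is left: bearing friction about 0.06 N m.
- shaft_flat: The set-screw flat of the shaft, painted yellow, about 14 mm wide and 37 mm tall. Origin at the centre of its face, 6.5 mm from the shaft axis and 20 mm above shaft_foot; x points straight out of the flat, z up. It turns with the shaft.
- sleeve (a joint): How far the black spring sleeve under the collar's place is pressed down (m): 0 up, 0.008 at its bottom stop. The sleeve is a plain disc of diameter 34 mm around the shaft; it starts to give at about 3 N and reaches its stop at about 10 N, and springs back when let go.
- collar: The drive collar: a loose aluminium ring, outer diameter 40 mm, height 22 mm, bore 23 mm, 0.08 to 0.17 kg, lying flat on the table at the start. Origin at the centre of its underside. x points out along its set-screw, z up. The screw has a red head of diameter 8 mm, which sticks out 6.5 mm from the rim half-way up, and its 4 mm wide tip reaches into the bore to 8 mm from the axis: the collar goes onto the shaft only with the screw over the flat (about 15 degrees either way).
- collar_mid (a point): Centre of the drive collar, half-way up (11 mm above its underside); same axes as the collar.
- collar_screw (a point): Outer end of the red set-screw head, 26.5 mm from the collar's axis and half-way up; same axes as the collar.
- jar_paprika: Bystander: terracotta-red spice jar with a metal cap, diameter 50, height 100 mm; origin at the centre of its underside. Leave it alone.
- jar_curry: Bystander: amber spice jar with a metal cap, diameter 50, height 100 mm; origin at the centre of its underside. Leave it alone.
- jar_herbs: Bystander: green spice jar with a metal cap, diameter 50, height 100 mm; origin at the centre of its underside. Leave it alone.
- mortar: Bystander: small wooden mortar, diameter 90, height 85 mm; origin at the centre of its underside. Leave it alone.
- pestle: Bystander: wooden pestle standing on its end, diameter 40, height 125 mm; origin at the centre of its underside. Leave it alone.
- funnel: Bystander: white plastic funnel standing mouth down, diameter 80, height 75 mm; origin at the centre of its underside. Leave it alone.
- jar_lid: Bystander: loose aluminium jar lid lying flat, diameter 44, height 12 mm; origin at the centre of its underside. Leave it alone.
Mind the look-alikes: they are no part of the job. Leave any pink or purple look-alike of the collar alone.

How it is judged:
On the way, in this order (a step that is already met when the one before it is completed fails the run):
1. the shaft is turned so that its flat faces the key rest (within 0.2 rad), and a finger presses on the flat (value of joint shaft between -0.2 and 0.2 rad and contact force between the fingers and shaft_flat above 2 N), for 0.2 s.
2. the collar is picked up in the fingers (height (world z) of collar_mid above 0.05 m and contact force between the fingers and collar above 1 N), for 0.2 s.
At the end, for the whole second after the job is handed in: The fingers hold the collar upright around the shaft, centred within 4 mm, its screw on the flat and pointing at the key rest (within 0.35 rad), the shaft at 0 within 0.2 rad, the sleeve pressed at least 5 of its 8 mm, all at rest through the last second (value of joint shaft between -0.2 and 0.2 rad and value of joint sleeve above 0.005 m and horizontal distance between collar_mid and shaft_foot below 0.004 m and z of collar_mid in the frame of shaft_foot between 0 and 0.009 m and x of collar_screw in the frame of shaft_flat above 0.012 m and angle between the x axis of collar and the x axis of shaft_flat, either way round below 0.35 rad and angle between the x axis of collar and the x axis of shaft_foot, either way round below 0.35 rad and angle between collar's own z axis and vertical below 0.12 rad and contact force between the fingers and collar above 2 N and linear speed of collar below 0.01 m/s); the arm keeps its last pose, push and grip.
It fails at once if a jar, the mortar, pestle, funnel or lid is pushed more than 30 mm (distance of any of jar_paprika, jar_curry, jar_herbs, mortar, pestle, funnel, jar_lid from where it was at the start of the episode above 0.03 m).
It also fails if it takes over 72 s, if anything falls off the work surface, if the arm or the gripper's body presses on something with over 40 N, if the wrist force passes 120 N, or if a joint passes its speed limit or range.

## Working session

There is one attempt and no reset: what is moved stays moved. The work goes in short steps, Python scripts to look and compute and a shell command to move; the robot and the scene stay as the last step left them, time stands still between calls to the robot, and variables do not carry over. Pictures are saved under pics/ and viewed, at most 10 in all, crops included, and the job is handed in when it is done.

```bash
mkdir -p pics; python3 - <<'E'
from rig import robot,cams
import cv2,numpy as np
for n in("scene","top"):
    im=cams.camera(n); cv2.imwrite(f"pics/{n}0.png",im[:,:,::-1])
    i=cams.camera_info(n); print(n,np.round(i["intrinsics"],1).tolist(),np.round(i["pose"],4).tolist())
o=robot.get_obs(); print(o)
E
```

```text
scene [[397.5, 0.0, 253.9], [0.0, 397.5, 189.6], [0.0, 0.0, 1.0]] [[0.4114, 0.6638, -0.6246, 1.307], [0.9113, -0.3097, 0.2712, -0.3382], [-0.0134, -0.6808, -0.7324, 0.9767], [0.0, 0.0, 0.0, 1.0]]
top [[471.8, 0.0, 254.8], [0.0, 471.8, 192.8], [0.0, 0.0, 1.0]] [[0.0085, -0.9839, 0.1785, 0.2856], [-1.0, -0.0093, -0.0037, 0.0037], [0.0053, -0.1785, -0.9839, 1.7342], [0.0, 0.0, 0.0, 1.0]]
{'time': 0.1, 'q': array([-1.29946821e+00,  5.28400789e-01,  1.43374744e+00, -4.16823123e-06,
        1.18139360e+00, -1.78491415e-01]), 'joint_velocities': array([-0.002235  , -0.00140352, -0.00449499, -0.00111227,  0.00116313,
       -0.00090486]), 'joint_torque': array([-5.95002057e-04, -4.40986705e+01, -1.77151233e+01,  6.34404039e-02,
        5.33677242e-02, -3.58709065e-05]), 'position': array([ 0.27164334, -0.5623138 ,  0.2913609 ]), 'tool_rot': array([ 9.74813595e-01,  2.23019067e-01, -4.71477183e-05, -9.73447806e-04]), 'ft_force': array([-0.14815447,  1.13169831,  0.83993019]), 'moment': array([-0.07849882,  0.0595831 , -0.00490116]), 'grip_force': 0.0, 'grip_width': 0.0870519915196348}
```

View pics/scene0.png

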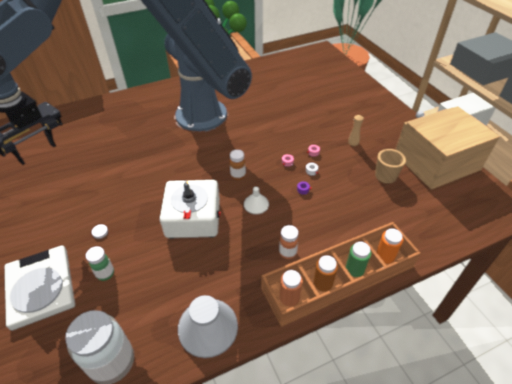

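View pics/top0.png

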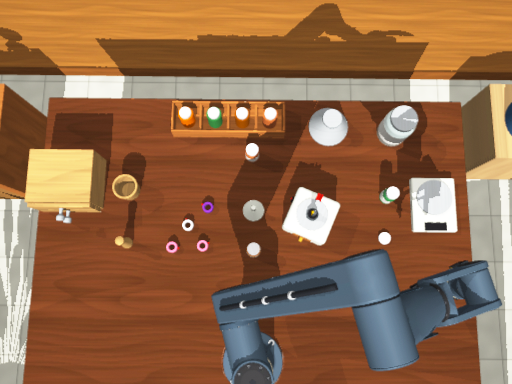

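The ring-like things in the top view are: aluminium (187,225), pinks (172,247) and (202,245), purple (208,207). The plain lid is at (385,238). The aluminium ring fits the collar description. The mill is at top (312,215), with the key rest at (319,197). I'll confirm with one enlarged crop.

```bash
python3 - <<'E'
import cv2,numpy as np
t=cv2.imread("pics/top0.png");s=cv2.imread("pics/scene0.png")
def c(im,x,y,w,h): return cv2.resize(im[y:y+h,x:x+w],(400,300),interpolation=cv2.INTER_CUBIC)
cv2.imwrite("pics/crop.png",np.vstack([np.hstack([c(t,160,200,60,45),c(s,280,140,60,45)]),np.hstack([c(t,272,180,80,60),c(s,150,170,80,60)])]))
E
```

```text
(no output)
```

View pics/crop.png

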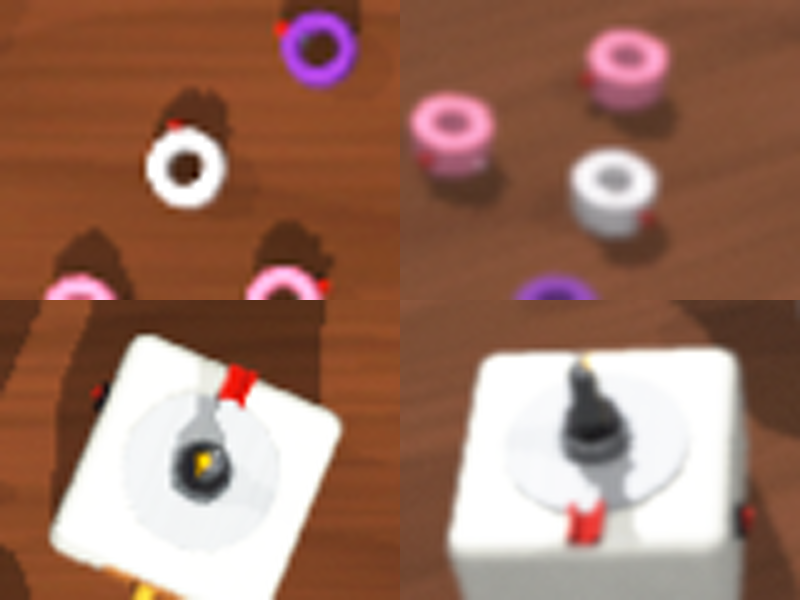

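The crop confirms it: the aluminium ring's screw points up in the image at top (186,219). The mill shaft is at top (313,213), and its yellow flat faces the robot side, away from the key rest. Next I measure.

```bash
cat >h.py <<'E'
import cv2,numpy as np
from rig import robot,cams
def ray(n,u,v):
    i=cams.camera_info(n);P=np.array(i["pose"]);d=P[:3,:3]@np.linalg.inv(i["intrinsics"])@[u,v,1];return P[:3,3],d
def onz(n,u,v,z):
    o,d=ray(n,u,v);return (o+d*(z-o[2])/d[2]).round(4)
def cross(a,b):
    (o,d),(p,e)=ray("top",*a),ray("scene",*b)
    t=np.linalg.lstsq(np.c_[d,-e],p-o,rcond=None)[0];return ((o+d*t[0]+p+e*t[1])/2).round(4),np.linalg.norm(o+d*t[0]-p-e*t[1]).round(4)
def cents(im,mask,roi):
    x,y,w,h=roi;n,l,s,c=cv2.connectedComponentsWithStats(mask[y:y+h,x:x+w].astype(np.uint8))
    return [((c[k]+[x,y]).round(2).tolist(),s[k][:].tolist()) for k in range(1,n) if s[k][4]>1]
def masks(im):
    h=cv2.cvtColor(im,cv2.COLOR_BGR2HSV).astype(int);H,S,V=h[...,0],h[...,1],h[...,2]
    return dict(red=((H<6)|(H>173))&(S>185)&(V>120),yel=(H>19)&(H<35)&(S>120)&(V>100),dark=(V<75)&(S<90),white=(S<60)&(V>130))
E
python3 - <<'E'
from h import *
for n,R in(("top",dict(red=[(175,210,25,25),(305,185,30,25)],yel=[(300,200,25,25)],dark=[(300,200,25,25)],white=[(178,214,20,22),(280,180,65,70)])),("scene",dict(red=[(300,155,25,25),(175,205,20,20)],yel=[(175,175,25,25)],dark=[(180,175,20,35)],white=[(300,155,25,25),(155,170,70,75)]))):
    im=cv2.imread(f"pics/{n}0.png");m=masks(im)
    for k,rs in R.items():
        for r in rs:print(n,k,cents(im,m[k],r))
E
```

```text
top red [([185.5, 218.0], [10, 8, 2, 1, 2])]
top red [([319.43, 196.16], [11, 8, 8, 8, 37])]
top yel [([311.91, 212.09], [11, 10, 3, 5, 11])]
top dark [([311.26, 214.1], [8, 9, 9, 10, 39])]
top white [([187.54, 224.72], [4, 5, 12, 12, 92])]
top white [([310.61, 215.99], [2, 7, 58, 59, 1984])]
scene red []
scene red [([186.5, 215.5], [10, 9, 4, 4, 16])]
scene yel []
scene dark [([187.96, 193.12], [4, 11, 10, 13, 72])]
scene white [([311.47, 167.83], [6, 7, 13, 13, 128])]
scene white [([189.76, 208.69], [4, 9, 60, 59, 2906])]
```

```bash
python3 - <<'E'
from h import *
s=onz("top",311.9,213.6,.125);k=onz("top",319.4,196.2,.110);print("sleeve",s,"key",k,k-s,np.linalg.norm((k-s)[:2]),np.degrees(np.arctan2(*(k-s)[[1,0]])))
print("key scene",onz("scene",186.5,215.5,.110), cross((319.4,196.2),(186.5,215.5)))
y=onz("top",311.9,212.1,.145);print("yel",y,y-s,np.degrees(np.arctan2(*(y-s)[[1,0]])))
im=cv2.imread("pics/top0.png")
h=masks(im)["white"][214:236,178:198].astype(np.uint8)
c=max(cv2.findContours(h,0,2)[0],key=len);e=cv2.minEnclosingCircle(c);print("ring px",e[0]+np.array([178,214]) if 1 else 0)
cc=np.array(e[0])+[178,214]
print("collar top",onz("top",*cc,.022),onz("top",187.54,224.72,.022)); 
print("collar scene",onz("scene",311.6,167.8,.015))
r=im[212:224,180:194].astype(int);ex=np.maximum(r[...,2]-np.maximum(r[...,1],r[...,0])*2.2,0);print(ex.astype(int))
rs=cv2.imread("pics/scene0.png")[165:178,308:324].astype(int);ex=np.maximum(rs[...,2]-rs[...,1]*2.2,0);print(ex.astype(int))
g=im[205:220,304:322].astype(int);print((g[...,2]-g[...,0]))
E
```

```text
sleeve [ 0.5065 -0.1996  0.125 ] key [ 0.5702 -0.2285  0.11  ] [ 0.0637 -0.0289 -0.015 ] 0.06994926732997288 -24.40328102043892
key scene [ 0.5782 -0.2302  0.11  ] (array([ 0.5716, -0.2294,  0.1023]), np.float64(0.0004))
yel [ 0.5089 -0.1971  0.145 ] [0.0024 0.0025 0.02  ] 46.16913932790663
ring px [187.5        224.68181801]
collar top [0.4758 0.2412 0.022 ] [0.4757 0.241  0.022 ]
collar scene [0.4771 0.2421 0.015 ]
[[  0   0   0   0   0   0   0   0   0   0   0   0   0   0]
 [  0   0   0   0   0   0   0   0   0   0   0   0   0   0]
 [  0   0   0   0   0   0   0   0   0   0   0   0   0   0]
 [  0   0   0   0   0   0   0   0   0   0   0   0   0   0]
 [  0   0   0   0   0   0   0   0   0   0   0   0   0   0]
 [  0   0   0   0   0   0   0   0   0   0   0   0   0   0]
 [  0   0   0   0   0  76 103  39   0   0   0   0   0   0]
 [  0   0   0   0   0   0   0   0   0   0   0   0   0   0]
 [  0   0   0   0   0   0   0   0   0   0   0   0   0   0]
 [  0   0   0   0   0   0   0   0   0   0   0   0   0   0]
 [  0   0   0   0   0   0   0   0   0   0   0   0   0   0]
 [  0   0   0   0   0   0   0 
[... 911 characters left out ...]
 -4  -6  -4  -3  -3  -2]
 [ -3  -3  -6  -6  -5  -1  15 126 238 192  41  -9  -8  -9  -4  -2  -2  -3]
 [ -3  -2  -5  -6  -4  -2   4 147 249 211  52 -10  -8  -5  -7  -3  -3  -2]
 [ -2  -4  -8  -6  -2  -3  -2 132 192  83   8 -11  -7  -5  -8  -3  -3  -3]
 [ -3  -4  -9  -6  -4  -2  -1 128  72   4  -6  -8  -5  -5  -7  -4  -3  -3]
 [ -3  -4  -8  -9  -5  -2  -1  41   8  -6  -5  -3  -1  -6  -7  -3  -3  -3]
 [ -2  -3  -7  -9  -6  -2  -1  -2  -5  -3  -2  -2  -3  -8  -7  -3  -3  -3]
 [ -3  -2  -6  -8  -8  -5  -2  -1  -1  -1  -2  -5  -7  -9  -4  -3  -3  -3]
 [ -3  -2  -3  -7  -9  -9  -7  -4  -4  -2  -3  -7  -9  -7  -3  -2  -3  -4]
 [ -3  -3  -3  -3  -7  -8  -8  -9  -8  -8 -10  -7  -5  -3  -3  -4  -4  -3]]
```

```bash
python3 -m crank '[[4,-2.4,0,0,0,-0.187,0],[4.4,-1.5,0,0,0,-0.187,0],[4.6,-0.7,0,0,0,-0.187,0],[4.6,0,0,0,0,-0.187,0],[4.6,0.9,0,0,0,-0.187,0]]'
```

```text
time: 0.72
position: [0.4, -0.3671, 0.2919]
tool_rot: [0.768, 0.641, 0.0, -0.0]
ft_force: [-1.6, -0.7, 0.2]
grip_width: 0.0868
grip_force: 0.0
```

```bash
cat >to.py <<'E'
import sys,numpy as np
from rig import robot
from scipy.spatial.transform import Rotation as R
def to(x,y,z,hy=None):
    o=robot.get_obs();r=R.from_quat(o["tool_rot"]);m=r.as_matrix()
    print("pos",o["position"].round(4),"hy",np.degrees(np.arctan2(m[1,1],m[0,1])).round(2),"tilt",np.degrees(np.arccos(-m[2,2])).round(2),"q",o["q"].round(2),"f",o["ft_force"].round(1),"mz",o["moment"][2].round(2),"gw",o["grip_width"].round(4),"t",o["time"])
    print("shift cm",((m.T@(np.array([x,y,z])-o["position"]))*100).round(2))
    if hy is not None:
        h=np.radians(hy);t=np.array([[np.sin(h)*-1,np.cos(h),0],[np.cos(h),np.sin(h),0],[0,0,-1]]).T
        y_=t[:,1];t[:,0]=np.cross(y_,[0,0,-1]);print("turn",R.from_matrix(m.T@t).as_rotvec().round(3))
if __name__=="__main__": to(*map(float,sys.argv[1:]))
E
python3 -m crank '[[0,0,0,0,0,-0.187,0],[0,0,0,0,0,-0.187,0],[0,0,0,0,0,-0.187,0],[0,0,0,0,0,-0.187,0],[0,0,0,0,0,-0.187,0]]'; python3 -m crank '[[0,0,0,0,0,-0.187,0],[0,0,0,0,0,-0.187,0],[0,0,0,0,0,-0.187,0],[0,0,0,0,0,-0.187,0],[0,0,0,0,0,-0.187,0]]';python3 to.py .509 -.2005 .292 100
```

```text
time: 1.35
position: [0.3993, -0.3682, 0.2919]
tool_rot: [0.397, 0.918, 0.0, -0.0]
ft_force: [0.2, 0.0, -0.5]
grip_width: 0.0866
grip_force: 0.0
time: 1.98
position: [0.3993, -0.3683, 0.2918]
tool_rot: [-0.06, 0.998, 0.0, -0.0]
ft_force: [0.7, -0.4, -1.2]
grip_width: 0.0866
grip_force: 0.0Traceback (most recent call last):
  File "to.py", line 11, in <module>
    if __name__=="__main__": to(*map(float,sys.argv[1:]))
                             ~~^^^^^^^^^^^^^^^^^^^^^^^^^^
  File "to.py", line 6, in to
    print("pos",o["position"].round(4),"hy",np.degrees(np.arctan2(m[1,1],m[0,1])).round(2),"tilt",np.degrees(np.arccos(-m[2,2])).round(2),"q",o["q"].round(2),"f",o["ft_force"].round(1),"mz",o["moment"][2].round(2),"gw",o["grip_width"].round(4),"t",o["time"])
                                                                                                                                                                                                                           ^^^^^^^^^^^^^^^^^^^^^
AttributeError: 'float' object has no attribute 'round'
```

```bash
sed -i 's/o\["moment"\]\[2\].round(2)/round(float(o["moment"][2]),2)/;s/o\["grip_width"\].round(4)/round(float(o["grip_width"]),4),round(float(o["grip_force"]),1)/' to.py; python3 to.py .509 -.2005 .292 100
```

```text
pos [ 0.3993 -0.3683  0.2918] hy 96.84 tilt 0.06 q [-0.95  0.42  1.64  0.    1.09 -2.64] f [ 0.7 -0.4 -1.2] mz 0.04 gw 0.0866 0.0 t 1.975
shift cm [-1.289e+01  1.535e+01 -1.000e-02]
turn [ 0.001 -0.001 -0.055]
```

```bash
python3 -m crank '[[-3.22,3.84,0,0,0,0,0],[-3.22,3.84,0,0,0,0,0],[-3.22,3.84,0,0,0,0,0],[-3.22,3.84,0,0,0,0,0],[0,0,0,0,0,-0.055,0]]';python3 to.py .509 -.2005 .202 100
```

```text
time: 2.6
position: [0.5113, -0.198, 0.2919]
tool_rot: [-0.087, 0.996, 0.001, -0.0]
ft_force: [0.3, -0.9, -0.4]
grip_width: 0.0869
grip_force: 0.0
pos [ 0.5113 -0.198   0.2919] hy 100.01 tilt 0.08 q [-0.57  0.43  1.63  0.    1.09 -2.32] f [ 0.3 -0.9 -0.4] mz 0.04 gw 0.0869 0.0 t 2.6
shift cm [ 0.27 -0.22  8.98]
turn [ 0.001 -0.     0.   ]
```

```bash
python3 - <<'E'
from h import *
for n,(x,y,w,h) in(("top",(282,180,60,60)),("scene",(150,130,80,80))):
    im=cams.camera(n)[:,:,::-1];cv2.imwrite(f"pics/{n}1.png",im)
a=cv2.imread("pics/top1.png")[180:240,282:342];b=cv2.imread("pics/scene1.png")[140:220,140:220]
f=lambda i:cv2.resize(i,(400,400),interpolation=cv2.INTER_CUBIC)
cv2.imwrite("pics/c1.png",np.hstack([f(a),f(b)]))
E
```

```text
(no output)
```

View pics/c1.png

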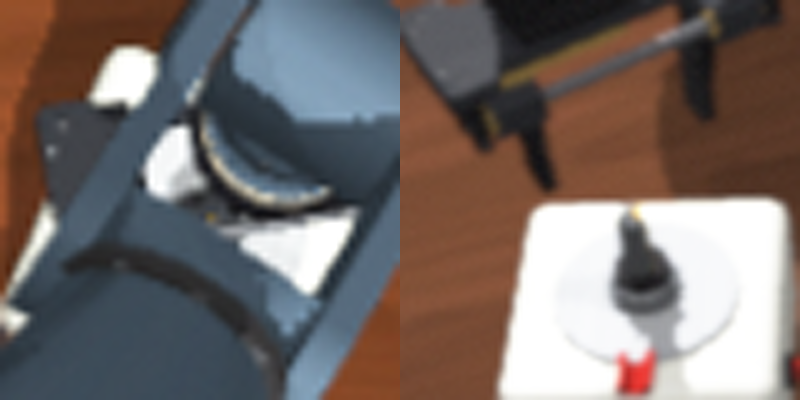

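The gripper is over the mill with its fingers clear on either side of the shaft. A yellow sliver shows at scene (187,182), so the flat is on the far right. I'll descend and pinch.

```bash
python3 -m crank '[[0.27,-0.22,4,0,0,0,0],[0,0,4,0,0,0,0.3],[0,0,0.9,0,0,0,0.6],[0,0,0,0,0,0,0.7],[0,0,0,0,0,0,0.7]]' 10;python3 to.py .509 -.2005 .202 100
```

```text
time: 3.32
position: [0.5086, -0.2047, 0.2046]
tool_rot: [-0.084, 0.996, -0.001, 0.001]
ft_force: [-0.1, -0.9, -0.3]
grip_width: 0.0552
grip_force: 0.0
pos [ 0.5086 -0.2047  0.2046] hy 99.61 tilt 0.17 q [-0.59  0.55  1.71 -0.    0.88 -2.33] f [-0.1 -0.9 -0.3] mz -0.02 gw 0.0552 0.0 t 3.325
shift cm [-0.11  0.41  0.26]
turn [-0.002  0.002 -0.007]
```

```bash
python3 -m crank '[[0,0,0,0,0,0,0.85],[0,0,0,0,0,0,0.85],[0,0,0,0,0,0,0.85],[0,0,0,0,0,0,0.85]]' 10;python3 to.py .509 -.2005 .202 100
```

```text
time: 3.82
position: [0.5077, -0.2036, 0.2034]
tool_rot: [-0.084, 0.996, 0.001, -0.0]
ft_force: [1.0, 3.1, 3.5]
grip_width: 0.0171
grip_force: 8.3
pos [ 0.5077 -0.2036  0.2034] hy 99.61 tilt 0.06 q [-0.59  0.55  1.71  0.    0.88 -2.33] f [1.  3.1 3.5] mz -0.11 gw 0.0171 8.3 t 3.825
shift cm [-0.17  0.28  0.14]
turn [ 0.001 -0.    -0.007]
```

```bash
python3 -m crank '[[0,0,0,0,0,0,1],[0,0,0,0,0,0,1],[0,0,0,0,0,0,1]]' 40;python3 to.py .509 -.2005 .202 -24.4
```

```text
time: 4.2
position: [0.5078, -0.2036, 0.2034]
tool_rot: [-0.084, 0.996, 0.0, -0.0]
ft_force: [0.3, 3.6, 3.8]
grip_width: 0.0162
grip_force: 39.9
pos [ 0.5078 -0.2036  0.2034] hy 99.63 tilt 0.04 q [-0.59  0.55  1.71  0.    0.88 -2.33] f [0.3 3.6 3.8] mz -0.09 gw 0.0162 39.9 t 4.2
shift cm [-0.17  0.29  0.14]
turn [ 0.000e+00 -1.000e-03  2.165e+00]
```

```bash
python3 -m crank '[[0.03,0,0,0,0,0.12,1],[0.03,0,0,0,0,0.18,1],[0.03,0,0,0,0,0.18,1],[0.03,0,0,0,0,0.18,1],[0,0,0,0,0,0,1]]' 40;python3 to.py .509 -.2005 .202 -24.4
```

```text
time: 4.82
position: [0.5069, -0.2034, 0.2034]
tool_rot: [0.243, 0.97, 0.001, 0.0]
ft_force: [1.7, 4.2, 3.9]
grip_width: 0.0159
grip_force: 39.9
pos [ 0.5069 -0.2034  0.2034] hy 61.92 tilt 0.07 q [-0.59  0.55  1.72  0.    0.88 -1.67] f [1.7 4.2 3.9] mz -0.09 gw 0.0159 39.9 t 4.825
shift cm [-0.05  0.35  0.14]
turn [ 1.000e-03 -1.000e-03  1.506e+00]
```

```bash
python3 -m crank '[[0.03,0,0,0,0,0.168,1],[0.03,0,0,0,0,0.168,1],[0.03,0,0,0,0,0.168,1],[0.03,0,0,0,0,0.168,1],[0,0,0,0,0,0,1]]' 40;python3 to.py .509 -.2005 .202 -24.4
python3 -m crank '[[0.03,0,0,0,0,0.168,1],[0.03,0,0,0,0,0.168,1],[0.03,0,0,0,0,0.168,1],[0.03,0,0,0,0,0.168,1],[0.03,0,0,0,0,0.168,1]]' 40;
python3 -m crank '[[0,0,0,0,0,0,1],[0,0,0,0,0,0,1],[0,0,0,0,0,0,1]]' 40;python3 to.py .509 -.2005 .202 -24.4
```

```text
time: 5.45
position: [0.5063, -0.2026, 0.2034]
tool_rot: [0.549, 0.836, 0.001, 0.0]
ft_force: [1.6, 4.3, 3.1]
grip_width: 0.016
grip_force: 39.9
pos [ 0.5063 -0.2026  0.2034] hy 23.43 tilt 0.09 q [-0.59  0.55  1.72  0.    0.88 -1.  ] f [1.6 4.3 3.1] mz -0.05 gw 0.016 39.9 t 5.45
shift cm [0.09 0.33 0.14]
turn [ 0.001 -0.001  0.835]
time: 6.08
position: [0.5064, -0.2014, 0.2034]
tool_rot: [0.843, 0.538, 0.001, 0.001]
ft_force: [2.8, 4.4, 2.2]
grip_width: 0.0161
grip_force: 39.9
time: 6.45
position: [0.5065, -0.2015, 0.2034]
tool_rot: [0.841, 0.541, 0.001, 0.0]
ft_force: [3.8, 4.3, 3.2]
grip_width: 0.0162
grip_force: 39.9
pos [ 0.5065 -0.2015  0.2034] hy -24.53 tilt 0.12 q [-0.58  0.54  1.72  0.    0.88 -0.16] f [3.8 4.3 3.2] mz -0.04 gw 0.0162 39.9 t 6.45
shift cm [0.2  0.19 0.14]
turn [ 0.002 -0.001 -0.002]
```

```bash
python3 -m crank '[[0,0,0,0,0,0,0.6],[0,0,0,0,0,0,0.5],[0,0,-1.5,0,0,0,0.3],[0,0,-4,0,0,0,0],[0,0,-4,0,0,0,0]]' 20;python3 to.py .4765 .2415 .292 -78
python3 - <<'E'
from h import *
c=(187.5,224.7);print(onz("top",*c,.022),cross((186.1,218),(316.7,172.2)),onz("top",186.1,218,.013),onz("scene",316.7,172.2,.012))
im=cv2.imread("pics/scene0.png")[165:178,308:324].astype(int);print(im[...,2]-im[...,1])
im=cv2.imread("pics/top0.png")[214:224,180:194].astype(int);print(im[...,2]-im[...,1])
E
```

```text
time: 7.08
position: [0.5054, -0.202, 0.2999]
tool_rot: [0.842, 0.539, -0.0, 0.0]
ft_force: [0.4, -1.0, -0.3]
grip_width: 0.0584
grip_force: 0.0
pos [ 0.5054 -0.202   0.2999] hy -24.76 tilt 0.04 q [-0.59  0.41  1.63 -0.    1.11 -0.15] f [ 0.4 -1.  -0.3] mz -0.01 gw 0.0584 0.0 t 7.075
shift cm [ 39.06 -21.2    0.77]
turn [0.    0.001 0.929]
[0.4758 0.2412 0.022 ] (array([0.5015, 0.2485, 0.0126]), np.float64(0.0)) [0.5014 0.2484 0.013 ] [0.501  0.2489 0.012 ]
[[ 2  3  3  2  2  4  4  3  7 21 34 45 47 47 46 46]
 [ 3  3  1  2  3  2  4  2  2  9 28 41 46 46 47 47]
 [ 2  3  3  3  3  3  4  2  1  7 25 42 47 47 47 46]
 [ 1  2  3  3  5  5  3  1  2  8 26 43 47 47 48 49]
 [ 2  2  2  3  4  3  2  2  3 13 31 46 48 49 50 50]
 [ 3  3  2  3  3  3  3  7 10 21 39 49 51 50 51 51]
 [ 2  2  3  3  4  3  7 20 39 49 49 50 51 50 50 51]
 [ 3  3  2  3  3  3  9 32 66 73 56 51 49 50 51 51]
 [ 8  4  4  3  3  3  7 23 54 62 50 46 49 51 51 51]
 [20 11  6  4  4  6 10 22 38 42 39 40 45 49 50 49]
 [38 26 18 15 16 15 22 28 33 34 33 36 44 48 50 50]
 [46 40 34 29 30 29 30 32 33 33 33 35 43 48 51 52]
 [51 47 40 34 33 33 33 33 33 33 34 37 46 50 52 52]]
[[ 70  70  70  70  69  70  59  46  44  45  52  49  54  68]
 [ 68  70  70  69  70  59  47  43  44  43  45  44  44  52]
 [ 65  65  68  67  56  45  44  45  44  44  44  43  44  43]
 [ 66  67  66  67  48  40  56  49  43  44  43  43  41  42]
 [ 67  67  67  55  44 133 143  81  46  43  44  44  43  43]
 [ 68  68  70  51  42  69  85  36  14  24  37  42  44  44]
 [ 65  65  65  50  27   3   2   1   0   1   9  25  41  41]
 [ 68  68  69  21   2   0   0   1   0   1   1   2  17  41]
 [ 70  72  60   3   0   0   2   4   8   6   1   0  11  30]
 [ 68  68  19   1   0   4  16  26  31  27   9   1   2  14]]
```

```bash
python3 -m crank '[[4.88,-2.65,0,0,0,0,0],[4.88,-2.65,0,0,0,0,0],[4.88,-2.65,0,0,0,0,0],[4.88,-2.65,0,0,0,0,0],[4.88,-2.65,0,0,0,0,0]]';python3 -m crank '[[4.88,-2.65,0,0,0,0,0],[4.88,-2.65,0,0,0,0,0],[4.88,-2.65,0,0,0,0,0],[0,0,0,0,0,0.173,0],[0,0,0,0,0,0.173,0]]'; python3 -m crank '[[0,0,0,0,0,0.173,0],[0,0,0,0,0,0.173,0],[0,0,0,0,0,0.173,0],[0,0,0,0,0,0,0]]'; python3 to.py .4762 .2413 .076 -74.2
```

```text
time: 7.7
position: [0.4877, 0.0767, 0.2994]
tool_rot: [0.842, 0.539, 0.001, 0.001]
ft_force: [1.8, -0.5, 0.9]
grip_width: 0.0867
grip_force: 0.0
time: 8.32
position: [0.4769, 0.2425, 0.2992]
tool_rot: [0.923, 0.385, 0.0, 0.0]
ft_force: [0.4, 0.5, 0.3]
grip_width: 0.0872
grip_force: 0.0
time: 8.82
position: [0.4772, 0.2414, 0.2991]
tool_rot: [0.991, 0.137, 0.001, 0.0]
ft_force: [-0.6, -0.0, 0.9]
grip_width: 0.0869
grip_force: 0.0
pos [0.4772 0.2414 0.2991] hy -74.22 tilt 0.06 q [ 0.26  0.4   1.65 -0.    1.09  1.56] f [-0.6 -0.   0.9] mz 0.01 gw 0.0869 0.0 t 8.825
shift cm [-0.12 -0.03 22.31]
turn [ 0.    -0.001 -0.   ]
```

```bash
python3 -m crank '[[-0.1,0,5.5,0,0,0,0],[0,0,5.5,0,0,0,0],[0,0,5.5,0,0,0,0],[0,0,4,0,0,0,0],[0,0,1.9,0,0,0,0]]'; python3 -m crank '[[0,0,0,0,0,0,0.4],[0,0,0,0,0,0,0.6],[0,0,0,0,0,0,0.6],[0,0,0,0,0,0,0.6],[0,0,0,0,0,0,0.6]]' 8;python3 to.py .4762 .2413 .074 -74.2
```

```text
time: 9.45
position: [0.4754, 0.241, 0.0722]
tool_rot: [0.99, 0.138, -0.002, 0.0]
ft_force: [-0.3, -0.4, -0.5]
grip_width: 0.0872
grip_force: 0.0
time: 10.07
position: [0.4763, 0.2415, 0.0748]
tool_rot: [0.991, 0.136, 0.001, -0.0]
ft_force: [1.4, 0.0, -0.3]
grip_width: 0.0451
grip_force: 0.0
pos [0.4763 0.2415 0.0748] hy -74.36 tilt 0.06 q [0.26 0.76 1.81 0.   0.58 1.56] f [ 1.4  0.  -0.3] mz 0.0 gw 0.0451 0.0 t 10.075
shift cm [-0.02  0.01  0.08]
turn [ 0.    -0.001 -0.003]
```

Now close gently, firm up the grip and lift.

```bash
python3 -m crank '[[0,0,0,0,0,0,0.7],[0,0,0,0,0,0,0.7],[0,0,0,0,0,0,0.7],[0,0,0,0,0,0,0.8]]' 8;python3 -m crank '[[0,0,0,0,0,0,1],[0,0,0,0,0,0,1],[0,0,-1,0,0,0,1],[0,0,-5,0,0,0,1],[0,0,-5,0,0,0,1]]' 45;python3 -m crank '[[0,0,-5,0,0,0,1],[0,0,-5,0,0,0,1],[0,0,0,0,0,0,1]]';python3 to.py .508 -.202 .282 -114
python3 - <<'E'
from h import *
t=cams.camera("top")[:,:,::-1];s=cams.camera("scene")[:,:,::-1];cv2.imwrite("pics/t2.png",t);cv2.imwrite("pics/s2.png",s)
f=lambda i:cv2.resize(i,(400,400),interpolation=cv2.INTER_CUBIC)
cv2.imwrite("pics/c2.png",np.hstack([f(t[180:240,282:342]),f(s[85:165,270:350])]))
E
```

```text
time: 10.58
position: [0.4762, 0.2415, 0.0746]
tool_rot: [0.991, 0.136, 0.0, -0.0]
ft_force: [-0.7, -0.7, 6.3]
grip_width: 0.0405
grip_force: 8.0
time: 11.2
position: [0.4755, 0.2412, 0.1849]
tool_rot: [0.991, 0.136, -0.001, 0.0]
ft_force: [1.1, 0.1, -0.9]
grip_width: 0.0393
grip_force: 45.0
time: 11.58
position: [0.478, 0.242, 0.2885]
tool_rot: [0.991, 0.136, 0.005, -0.001]
ft_force: [-0.4, -0.4, -1.0]
grip_width: 0.0393
grip_force: 45.0
pos [0.478  0.242  0.2885] hy -74.36 tilt 0.56 q [ 0.26  0.41  1.67 -0.    1.06  1.56] f [-0.4 -0.4 -1. ] mz 0.03 gw 0.0393 45.0 t 11.575
shift cm [-9.09 43.56  0.57]
turn [-0.003 -0.009  0.692]
```

View pics/c2.png

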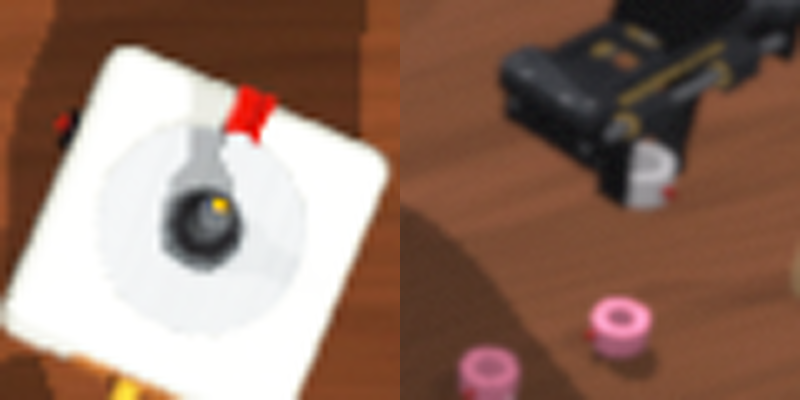

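The top view shows the shaft with its yellow edge at about (314,211), now facing the key rest. In the scene view the aluminium collar is upright in the fingers, with its screw at about (324,123). Next I check the flat and the collar's position in the grasp numerically.

```bash
python3 - <<'E'
from h import *
s=cv2.imread("pics/s2.png");t=cv2.imread("pics/t2.png");m=masks(s)
print(cents(s,m["yel"],(175,170,25,30)),cents(s,m["red"],(175,205,20,20)),cents(t,masks(t)["yel"],(300,200,25,25)))
r=s[115:132,312:330].astype(int);e=np.clip(r[...,2]-r[...,1]-55,0,None);yy,xx=np.mgrid[115:132,312:330]
u,v=(e*xx).sum()/e.sum(),(e*yy).sum()/e.sum();print(e.max(),u,v,onz("scene",u,v,.2249))
g=s[174:202,180:196].astype(int);e=np.clip(g[...,2]-g[...,0]-40,0,None);yy,xx=np.mgrid[174:202,180:196];u,v=(e*xx).sum()/e.sum(),(e*yy).sum()/e.sum();print("yel",u,v,e.sum()/200,onz("scene",u,v,.145))
def proj(n,p):
    i=cams.camera_info(n);q=np.linalg.inv(np.array(i["pose"]))@[*p,1];k=np.array(i["intrinsics"])@q[:3];return (k[:2]/k[2]).round(2)
for a in(-24,): print("exp yel",proj("scene",[.508+.0065*np.cos(np.radians(a)),-.202+.0065*np.sin(np.radians(a)),.145]),"exp keytop",proj("scene",[.508+.066*np.cos(np.radians(a)),-.202+.066*np.sin(np.radians(a)),.11]),proj("top",[.508+.066*np.cos(np.radians(a)),-.202+.066*np.sin(np.radians(a)),.11]),"top sleeve",proj("top",[.508,-.202,.125]))
w=masks(t)["white"][180:245,278:346].astype(np.uint8);c=max(cv2.findContours(w,0,2)[0],key=cv2.contourArea);print(cv2.minAreaRect(c))
E
```

```text
[([186.6, 189.08], [10, 14, 5, 10, 40])] [([186.5, 215.5], [10, 9, 4, 4, 16])] [([314.67, 210.33], [14, 10, 2, 2, 3])]
20 323.62264150943395 123.15094339622641 [0.5035 0.2466 0.2249]
yel 186.470067887266 182.75622299938286 24.305 [ 0.4897 -0.197   0.145 ]
exp yel [186.5  189.09] exp keytop [185.88 212.88] [319.5  196.74] top sleeve [312.59 213.19]
((32.784481048583984, 35.83620834350586), (46.21986389160156, 47.13901138305664), 23.198591232299805)
```

```bash
python3 -m crank '[[-1.14,5.4,0,0,0,0,1],[-1.14,5.4,0,0,0,0,1],[-1.14,5.4,0,0,0,0,1],[-1.14,5.4,0,0,0,0,1],[-1.14,5.4,0,0,0,0,1]]' 45;python3 -m crank '[[-1.14,5.4,0,0,0,0,1],[-1.14,5.4,0,0,0,0,1],[-1.14,5.4,0,0,0,0,1],[0,0,0,0,0,0.173,1],[0,0,0,0,0,0.173,1]]'; python3 -m crank '[[0,0,0,0,0,0.173,1],[0,0,0,0,0,0.173,1],[0,0,0,0,0,0,1],[0,0,0,0,0,0,1]]'; python3 to.py .508 -.202 .245 -114.2
```

```text
time: 12.3
position: [0.4926, -0.0354, 0.282]
tool_rot: [0.991, 0.136, -0.002, -0.001]
ft_force: [-0.0, -0.4, -0.3]
grip_width: 0.0391
grip_force: 45.0
time: 12.92
position: [0.5032, -0.1996, 0.2814]
tool_rot: [0.999, -0.041, -0.003, -0.002]
ft_force: [-0.3, 0.4, -1.6]
grip_width: 0.0391
grip_force: 45.0
time: 13.42
position: [0.5041, -0.1989, 0.2829]
tool_rot: [0.978, -0.207, -0.001, -0.001]
ft_force: [-0.6, 0.1, -0.9]
grip_width: 0.0389
grip_force: 45.0
pos [ 0.5041 -0.1989  0.2829] hy -113.88 tilt 0.17 q [-0.58  0.43  1.65  0.    1.07  1.41] f [-0.6  0.1 -0.9] mz -0.01 gw 0.0389 45.0 t 13.425
shift cm [0.49 0.13 3.79]
turn [-0.     0.003  0.006]
```

```bash
python3 -m crank '[[0.49,0.13,2,0,0,0,1],[0,0,1.6,0,0,0,1],[0,0,0,0,0,0,1],[0,0,0,0,0,0,1]]'; python3 to.py .508 -.202 .242 -114.2
python3 - <<'E'
from h import *
from scipy.spatial.transform import Rotation as R
s=cams.camera("scene")[:,:,::-1];cv2.imwrite("pics/s3.png",s);o=robot.get_obs();T=o["position"];m=R.from_quat(o["tool_rot"]).as_matrix()
cv2.imwrite("pics/c3.png",cv2.resize(s[140:220,140:240],(750,600),interpolation=cv2.INTER_CUBIC))
def proj(n,p):
    i=cams.camera_info(n);q=np.linalg.inv(np.array(i["pose"]))@[*p,1];k=np.array(i["intrinsics"])@q[:3];return (k[:2]/k[2]).round(2)
for n,p in dict(screw=[.0265,0,.0636],centretop=[0,0,.0526],rimfront=[.02,0,.0526],bot=[.02,0,.0746]).items():
    print(n,proj("scene",T+m@np.array(p)))
print("shafttop",proj("scene",[.508,-.202,.165]))
E
```

```text
time: 13.92
position: [0.5088, -0.2025, 0.2485]
tool_rot: [0.978, -0.208, 0.0, 0.0]
ft_force: [-0.1, -0.3, -0.3]
grip_width: 0.0393
grip_force: 45.0
pos [ 0.5088 -0.2025  0.2485] hy -113.97 tilt 0.02 q [-0.58  0.48  1.67 -0.    0.99  1.41] f [-0.1 -0.3 -0.3] mz 0.0 gw 0.0393 45.0 t 13.925
shift cm [-0.09 -0.01  0.65]
turn [ 0.    -0.     0.004]
screw [183.6  184.76]
centretop [184.14 175.14]
rimfront [183.31 180.28]
bot [184.43 185.79]
shafttop [185.79 182.63]
```

View pics/c3.png

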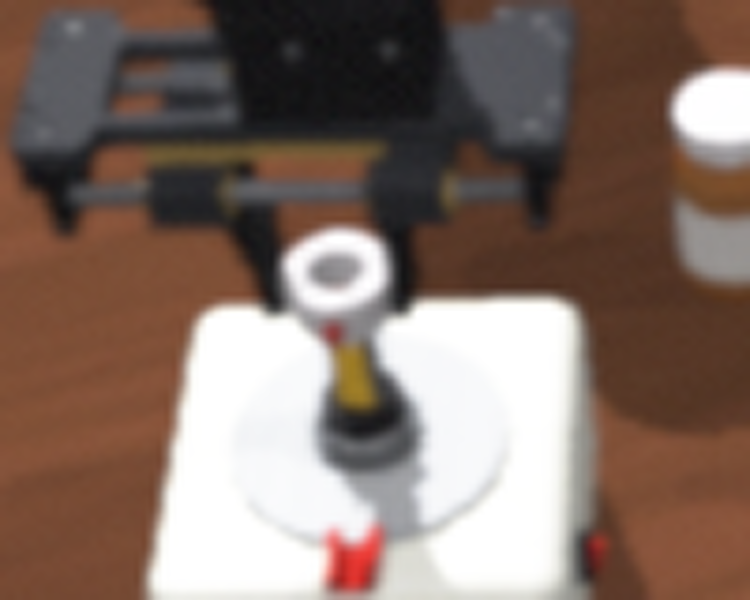

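The collar bore centre is at scene (184.1,175.3) against an expected (184.1,175.1), and the screw is at (184.0,183.9) over the yellow flat. It's aligned, so I'll lower it in small steps.

```bash
python3 -m crank '[[-0.08,0,0.6,0,0,0,1],[0,0,0.3,0,0,0,1],[0,0,0.3,0,0,0,1],[0,0,0.3,0,0,0,1],[0,0,0,0,0,0,1]]'; python3 to.py .508 -.202 .1915 -114.2
```

```text
time: 14.6
position: [0.5078, -0.202, 0.2329]
tool_rot: [0.978, -0.208, -0.0, -0.0]
ft_force: [-0.1, 0.2, -0.5]
grip_width: 0.0389
grip_force: 45.0
pos [ 0.5078 -0.202   0.2329] hy -114.02 tilt 0.04 q [-0.58  0.5   1.69  0.    0.95  1.41] f [-0.1  0.2 -0.5] mz 0.07 gw 0.0389 45.0 t 14.6
shift cm [ 0.02 -0.01  4.14]
turn [-0.     0.001  0.003]
```

Over the shaft top by 7 mm with no contact force. I'll continue down.

```bash
python3 -m crank '[[0.02,0,0.7,0,0,0,1],[0,0,0.7,0,0,0,1],[0,0,0.7,0,0,0,1],[0,0,0.7,0,0,0,1],[0,0,0,0,0,0,1]]'; python3 to.py .508 -.202 .1915 -114.2
```

```text
time: 15.22
position: [0.5077, -0.2019, 0.2045]
tool_rot: [0.978, -0.208, -0.001, -0.0]
ft_force: [-0.4, 0.3, -0.9]
grip_width: 0.0393
grip_force: 45.0
pos [ 0.5077 -0.2019  0.2045] hy -114.02 tilt 0.1 q [-0.58  0.55  1.71  0.    0.89  1.41] f [-0.4  0.3 -0.9] mz 0.01 gw 0.0393 45.0 t 15.225
shift cm [ 0.03 -0.01  1.3 ]
turn [-0.     0.002  0.003]
```

```bash
python3 -m crank '[[0.02,0,0.4,0,0,0,1],[0,0,0.3,0,0,0,1],[0,0,0.3,0,0,0,1],[0,0,0,0,0,0,1],[0,0,0,0,0,0,1]]'; python3 to.py .508 -.202 .1915 -114.2;python3 -m crank '[[0,0,0.15,0,0,0,1],[0,0,0.1,0,0,0,1],[0,0,0,0,0,0,1],[0,0,0,0,0,0,1]]' 55; python3 to.py .508 -.202 .1915 -114.2
```

```text
time: 15.85
position: [0.5084, -0.2023, 0.1958]
tool_rot: [0.978, -0.208, 0.0, 0.0]
ft_force: [-1.3, 0.3, 5.7]
grip_width: 0.039
grip_force: 45.0
pos [ 0.5084 -0.2023  0.1958] hy -114.02 tilt 0.05 q [-0.58  0.56  1.72 -0.    0.86  1.41] f [-1.3  0.3  5.7] mz 0.0 gw 0.039 45.0 t 15.85
shift cm [-0.05 -0.01  0.43]
turn [ 0.    -0.001  0.003]
time: 16.35
position: [0.5084, -0.2023, 0.1936]
tool_rot: [0.978, -0.208, 0.0, 0.0]
ft_force: [-1.9, 0.9, 7.4]
grip_width: 0.0388
grip_force: 55.0
pos [ 0.5084 -0.2023  0.1936] hy -114.01 tilt 0.06 q [-0.58  0.56  1.72 -0.    0.86  1.41] f [-1.9  0.9  7.4] mz -0.01 gw 0.0388 55.0 t 16.35
shift cm [-0.05 -0.01  0.21]
turn [ 0.    -0.001  0.003]
```

```bash
python3 -m crank '[[-0.03,0,0.15,0,0,0,1],[0,0,0.12,0,0,0,1],[0,0,0,0,0,0,1],[0,0,0,0,0,0,1]]' 55; python3 to.py .508 -.202 .1915 -114.2;python3 -m crank '[[0,0,0.08,0,0,0,1],[0,0,0,0,0,0,1],[0,0,0,0,0,0,1],[0,0,0,0,0,0,1]]' 55; python3 to.py .508 -.202 .1915 -114.2
python3 - <<'E'
from h import *
s=cams.camera("scene")[:,:,::-1]
cv2.imwrite("pics/c4.png",cv2.resize(s[155:225,150:230],(640,560),interpolation=cv2.INTER_CUBIC))
E
```

```text
time: 16.85
position: [0.5084, -0.2023, 0.1916]
tool_rot: [0.978, -0.208, 0.001, 0.0]
ft_force: [-2.0, 1.2, 10.9]
grip_width: 0.0385
grip_force: 55.0
pos [ 0.5084 -0.2023  0.1916] hy -114.02 tilt 0.11 q [-0.58  0.57  1.72  0.    0.85  1.41] f [-2.   1.2 10.9] mz 0.05 gw 0.0385 55.0 t 16.85
shift cm [-0.05 -0.01  0.01]
turn [ 0.    -0.002  0.003]
time: 17.35
position: [0.5084, -0.2023, 0.1915]
tool_rot: [0.978, -0.208, 0.001, 0.0]
ft_force: [-3.6, 2.1, 15.7]
grip_width: 0.039
grip_force: 55.0
pos [ 0.5084 -0.2023  0.1915] hy -114.01 tilt 0.13 q [-0.58  0.57  1.72 -0.    0.85  1.41] f [-3.6  2.1 15.7] mz -0.03 gw 0.039 55.0 t 17.35
shift cm [-0.05 -0.01  0.  ]
turn [ 0.    -0.002  0.003]
```

View pics/c4.png

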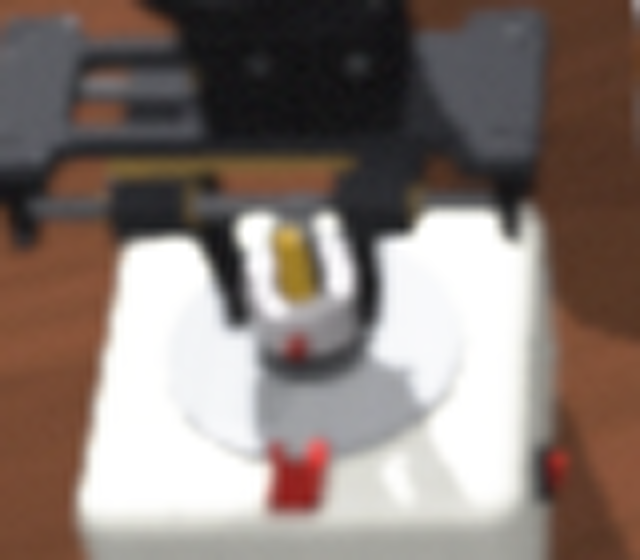

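The collar is seated on the shaft. The screw at crop (297,345) is in line with the yellow flat and the key rest. The sleeve is on its stop, as force jumped to 15.7 N with no further travel. Handing in.

```bash
python3 -c "
from rig import ticket
print(ticket.hand_in())"
```

```text
the job is handed in; nothing more can be done
None
```

I turned the shaft so its flat faces the key rest, then seated the collar with its screw on the flat and pressed the sleeve to its stop. The job was handed in with the gripper still holding the collar there; the hand-in returned no verdict.

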